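# Take the slim seed jar out of the drying box

### The arm

A 6-joint arm with a two-finger parallel gripper is mounted at the origin on the work surface. World frame = base frame: x ahead of the robot, y to its left, z up, the work surface at z = 0. Lengths are in m, angles in rad, forces in N, time in s.
With the tool pointing down it reaches from about 0.25 to 0.775 m from the base axis. Payload 8.9 kg.
Tool frame: the origin (TCP) lies between the finger pads; the fingertips stand 25 mm ahead of it and the grasp point (between the pads) lies 6 mm ahead of it; z points along the fingers, y is the direction in which the jaws open and shut (so a half turn about z gives the same grasp; the last joint's range is limited). The gripper opens to 85 mm and grips with 20 to 120 N. Pads are 22 mm wide; open, the fingers measure 114 mm over their backs; the gripper's body (76 mm by 85 mm) begins 54 mm behind the grasp point. The pads swing forward as they close: fully open they stand 13 mm farther back than shut.
Start: joints at [1.157, 0.291, -0.153, 1.127, 0, 1.431], TCP at [0.142, 0.505, 0.256] pointing down, gripper open.
Joint ranges: [-2.52, 2.52], [-0.91, 1.74], [-1.3, 1.37], [-1.96, 2.02], [-1.52, 1.47], [-3.14, 3.14]. Speed limits (rad/s): [2.22, 2.22, 2.79, 3.14, 3.14, 3.14].

### API

Orientations are given as [roll, pitch, yaw] about the fixed x, y, z axes, in that order (R = Rz(yaw) Ry(pitch) Rx(roll)).
In Python, from plant import env gives the robot as it stands.
- The arm moves only by the tool apply_moves, never from a script. Its argument "series" is a list that holds one entry, the list of rows, each a list of 7 numbers: the shift along the tool's x, y, z scaled (see below), then the turn, a rotation vector about the tool's x, y, z scaled (see below), then the opening, from 0 (shut) to 1 (fully open). In form: [[[x, y, z, wx, wy, wz, hand], ...]]. A call has exactly 5 rows; each row shifts and turns the pose as measured when the row begins, along the tool's axes as they then stand; what a row does not reach is not made up. The controller multiplies each number of a shift by 20 mm and each number of a turn by 2 pi rad. A row lasts 1/8 s, in which the tool goes at most 62.5 mm and 10.7 degrees, less where a joint would pass 70% of its speed; a pose out of reach is approached as far as the arm can. A call with a number of a shift or a turn outside -1 to 1 is refused whole. A call with a gripper value outside its range is refused whole. The fingers move at their own pace and stop on an object; the grip force is fixed at half the most. Time passes only in rows, so rows that do not move let the fingers close, or fill a call up. It gives the time, the measured TCP pose, the force and the opening at its end, in the units of the state.
- env.read_state(): the state, without advancing time (a new reading comes with each control period).
- env.read_camera(name): name is "side" or "top" or "wrist"; returns (picture, depth): 384x512x3 uint8, red, green, blue; 384x512 float32, m along the optical axis (not along the pixel's ray), 0 where there is no reading.
- env.calibration(name): a dict with "camera_matrix" (3x3 intrinsics, pixels), "world_to_cam" (4x4, takes a point from world to camera coordinates); the wrist camera has in their place "hand_eye" (4x4, takes a point from camera to tool coordinates, whose origin is the TCP and whose axes are the flange's). Camera axes: x right, y down, z forward; pixel columns grow to the right and rows downward; lengths in m; the calibration is good to about 2 mm. A picture is of the moment at which its call begins: read the wrist's pose just before it. calibration takes no time and is no camera call.
- env.finish_job(): hands the job in, once; it reports no verdict.
The state is a dict: "time_s": time; "joints": joint angles; "qd": joint speeds; "tau": joint torques, N m; "position": TCP position; "tool_rot": TCP orientation; "contact_force": force on the tool from outside, world axes, zero at the start; "moment": the same for the moment, N m; "opening": finger opening in m.
Only numpy, scipy, OpenCV 4.12 (cv2) and the standard library are available. Lean on these libraries where they do the work, as an engineer would, in place of code of your own. Each camera call takes 0.05 s, during which the arm holds its last target.

### The job

Reach down through the round port above the slim jar in the drying box, lift the jar straight up off its pedestal and out, and set it down gently, upright, in the large empty part of the low specimen tray. Leave the wide jar standing on its own pedestal in the box, and let go of the slim jar.

Things in the scene. Friction and masses are not known exactly. Their poses are not given: they have to be found in the camera images.
- jar_center (a point): the slim jar to take: upright round amber glass jar, black cap, paper label, 34 mm diameter, 60 mm tall, about 100 g, loose. The point is its centre, 30 mm above its underside; z up along it. It stands on one of the two pedestals in the drying box (either), its top 10 mm below the roof's top face. Grip it across its diameter, any direction, at or just above half height.
- pot_center (a point): the wide jar that must stay: the same amber glass and black cap, but 56 mm diameter and 36 mm tall, loose, on the other pedestal. This point is its centre, 18 mm above its underside; z is its upright axis.
- chamber: drying box, fixed, 200 (x) by 380 (y) by 170 mm high: clear walls, white roof 5 mm thick, top face 170 mm above the table. Origin: centre of its underside, z up. Roof has two open round ports, 140 mm diameter, dark rims, centres at x 0, y -90 and +90 mm; below each a pedestal 70 mm wide, top 100 mm above the table. Gripper opened about 60 mm passes the port with room to spare.
- tray_spot (a point): middle of the large empty part of the low specimen tray, fixed. The point lies on its inner floor, 4 mm above the table; axes along the tray, z up. The empty part is 160 (x) by 140 mm (y) inside; grey rims 5 mm thick rise 12 mm above the floor. The narrow part beyond it (+x) holds two small jars 30 mm tall, over 100 mm from this point.

How it is judged:
By the outcome, as a careful person would: the job done as asked, in the order asked, and still so for the second after the job is handed in, with the robot touching nothing.
It also fails if it takes over 43 s, if anything falls off the work surface, if the arm or the gripper's body presses on something with over 40 N, if the wrist force passes 120 N, or if a joint passes its speed limit or range.

## Working session

There is one attempt and no reset: what is moved stays moved. The work goes in short steps, Python scripts to look and compute and a tool call to move; the robot and the scene stay as the last step left them, time stands still between calls to the robot, and variables do not carry over. Pictures are saved under pics/ and viewed, and the job is handed in when it is done.

Besides the shell and the picture viewer there is one more tool, called after ">>>" by a JSON object that holds its "api" and its "payload", one argument or row to a line. apply_moves: Moves the arm, as the interface text tells. Its arguments: {"type":"object","properties":{"series":{"type":"array"}},"required":["series"]}

```bash
ls; mkdir -p pics; python3 - <<'E'
from plant import env
import cv2,numpy as np
s=env.read_state();print(s)
for n in ["side","top"]:
    p,d=env.read_camera(n);cv2.imwrite(f"pics/{n}0.png",p[:,:,::-1]);np.savez(f"{n}0.npz",p=p,d=d)
    print(n,env.calibration(n))
print(env.calibration("wrist"))
E
```

```text
pics
{'time_s': 0.0, 'joints': array([ 1.15671819e+00,  2.91263830e-01, -1.54131422e-01,  1.12666419e+00,
        7.10784135e-06,  1.43148600e+00]), 'qd': array([ 5.59014158e-04, -6.05129009e-04, -7.40951799e-05, -2.15593674e-03,
       -5.82393378e-04,  5.69690526e-04]), 'tau': array([-4.28267012e-04, -5.37147832e+01,  3.31368577e+01,  1.60682620e-02,
       -2.66757997e-04,  3.52093565e-06]), 'position': array([0.14228443, 0.50494273, 0.25573891]), 'tool_rot': array([-3.14034276e+00, -1.82435482e-04,  2.86682473e+00]), 'contact_force': array([-0.16212379, -0.00058777, -0.13474404]), 'moment': array([-0.02501232, -0.08148055, -0.01727081]), 'opening': 0.0853158001235241}
side {'camera_matrix': array([[459.18066772,   0.        , 258.63701093],
       [  0.        , 459.18066772, 196.4224588 ],
       [  0.        ,   0.        ,   1.        ]]), 'world_to_cam': array([[ 0.70738023, -0.70655962, -0.01966511, -0.38568738],
       [-0.500795  , -0.48135481, -0.71937606,  0.33413859],
       [ 0.49881618,  0.51872059, -0.6943424 ,  0.90921166],
       [ 0.        ,  0.        ,  0.     
[... 286 characters left out ...]
97678582,  0.08198911, -0.19790715,  0.55899046],
       [ 0.19681116, -0.02132148, -0.98020955,  0.9903179 ],
       [ 0.        ,  0.        ,  0.        ,  1.        ]])}
{'camera_matrix': array([[290.70604812,   0.        , 257.37204881],
       [  0.        , 290.70604812, 187.64747464],
       [  0.        ,   0.        ,   1.        ]]), 'hand_eye': array([[ 4.48539279e-04, -9.56488346e-01, -2.91770190e-01,
         7.39682485e-02],
       [ 9.99999899e-01,  4.35069041e-04,  1.11048926e-04,
         2.49221111e-04],
       [ 2.07231735e-05, -2.91770210e-01,  9.56488444e-01,
        -1.17975845e-01],
       [ 0.00000000e+00,  0.00000000e+00,  0.00000000e+00,
         1.00000000e+00]])}
```

View pics/side0.png

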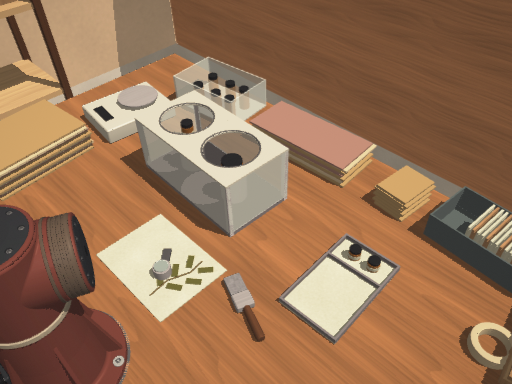

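View pics/top0.png

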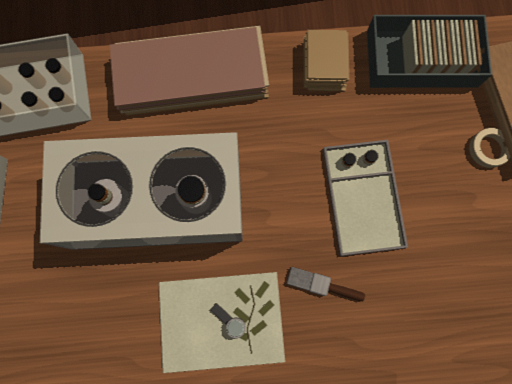

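The top view shows the slim jar's cap at about (100,191) in the left (+y) port, the wide jar at (191,190), and the tray's empty part around (368,215). The side view shows the slim cap at (187,126), the wide jar at (232,160) and the tray at about (330,295).

```bash
cat > h.py <<'E'
import numpy as np,cv2
from plant import env
from scipy.spatial.transform import Rotation as R
def cam(n,s=None):
    c=env.calibration(n);K=c["camera_matrix"]
    if n=="wrist":
        T=np.eye(4);T[:3,:3]=R.from_euler('xyz',s["tool_rot"]).as_matrix();T[:3,3]=s["position"]
        return K,np.linalg.inv(T@c["hand_eye"])
    return K,c["world_to_cam"]
def ray(KT,uv):
    K,T=KT;d=T[:3,:3].T@np.linalg.inv(K)@np.array([uv[0],uv[1],1.]);o=-T[:3,:3].T@T[:3,3];return o,d/np.linalg.norm(d)
def onz(KT,uv,z):
    o,d=ray(KT,uv);return o+d*(z-o[2])/d[2]
def tri(rs):
    A=np.zeros((3,3));b=np.zeros(3)
    for o,d in rs:
        P=np.eye(3)-np.outer(d,d);A+=P;b+=P@o
    x=np.linalg.solve(A,b);return x,[np.linalg.norm((np.eye(3)-np.outer(d,d))@(x-o)) for o,d in rs]
def proj(KT,X):
    K,T=KT;p=K@(T[:3,:3]@np.asarray(X)+T[:3,3]);return p[:2]/p[2]
def deproj(KT,u,v,z):
    K,T=KT;p=np.linalg.inv(K)@np.array([u*z,v*z,z]);return T[:3,:3].T@(p-T[:3,3])
E
python3 - <<'E'
from h import *
for n,boxes in (("top",dict(slim=(80,170,122,215),wide=(165,160,218,215))),("side",dict(slim=(172,112,203,140),wide=(212,145,252,172)))):
    f=np.load(n+"0.npz");p=f["p"];d=f["d"]
    print(n,proj(cam(n),[.142,.505,.256]))
    for k,(a,b,c,e) in boxes.items():
        sub=p[b:e,a:c].astype(int)
        m=(sub.max(2)<30).astype(np.uint8)
        N,L,S,C=cv2.connectedComponentsWithStats(m)
        for i in range(1,N):
            if S[i,4]>20:
                cx,cy=C[i]+[a,b]; dd=d[int(cy),int(cx)]
                print(n,k,S[i],cx,cy,"depth pt",deproj(cam(n),cx,cy,dd))
        cv2.imwrite(f"pics/{n}_{k}.png",cv2.resize(p[b:e,a:c,::-1],None,fx=8,fy=8,interpolation=0))
p=np.load("top0.npz")["p"][100:290,20:430,::-1]
cv2.imwrite("pics/topz.png",cv2.resize(p,None,fx=1.95,fy=1.95,interpolation=cv2.INTER_CUBIC))
a=cv2.imread("pics/top_slim.png");b=cv2.imread("pics/side_slim.png")
c=np.zeros((370,600,3),np.uint8);c[:a.shape[0],:a.shape[1]]=a;c[:b.shape[0],340:340+b.shape[1]]=b
cv2.imwrite("pics/slims.png",c)
E
```

```text
top [-57.94295557 450.15091826]
top slim [  8  14  17  16 208] 96.03365384615384 191.60576923076923 depth pt [0.55800013 0.28544658 0.15908348]
top wide [ 13  17  26  25 500] 190.41 189.046 depth pt [0.55284163 0.10464171 0.13471705]
side [-20.55554036 125.56845532]
```

```bash
python3 - <<'E'
from h import *
# depth clouds: roof top plane, tray
f=np.load("top0.npz");d=f["d"];K,T=cam("top")
v,u=np.mgrid[:384,:512];pts=np.stack([(u-K[0,2])/K[0,0]*d,(v-K[1,2])/K[1,1]*d,d],-1)
W=(pts-T[:3,3])@T[:3,:3]
np.save("W.npy",W)
for uv in [(60,150),(150,150),(230,230),(141,200),(365,220),(380,190),(270,200),(100,191),(191,190),(110,200),(165,240)]: print(uv,W[uv[1],uv[0]].round(4),f["p"][uv[1],uv[0]])
E
```

```text
(60, 150) [0.6452 0.3512 0.1684] [167 158 136]
(150, 150) [0.6315 0.176  0.165 ] [171 161 138]
(230, 230) [0.4601 0.0307 0.1687] [177 166 144]
(141, 200) [0.5325 0.1972 0.1668] [170 161 138]
(365, 220) [ 0.4762 -0.2688  0.0051] [169 161 133]
(380, 190) [ 0.5424 -0.313   0.0016] [173 166 136]
(270, 200) [ 0.5411 -0.0602 -0.0029] [123  79  49]
(100, 191) [0.559  0.2783 0.1572] [23 22 21]
(191, 190) [0.5505 0.1034 0.1361] [24 22 22]
(110, 200) [0.5496 0.2734 0.1069] [68 48 33]
(165, 240) [0.459  0.1662 0.0998] [81 76 70]
```

View pics/topz.png

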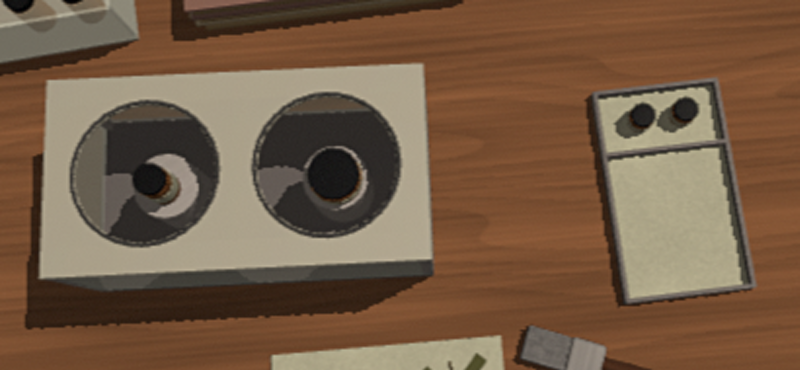

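View pics/slims.png

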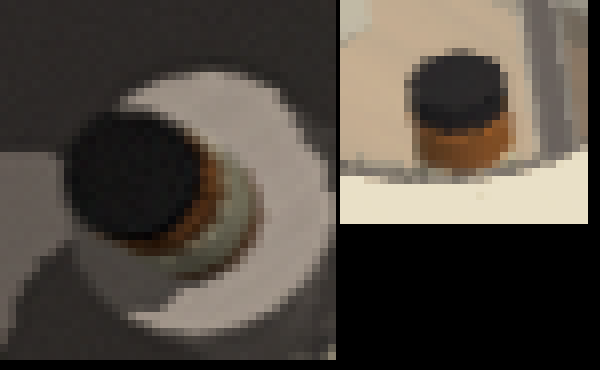

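```bash
python3 - <<'E'
from h import *
C={}
for n,(a,b,c,e) in dict(top=(80,175,112,210),side=(180,115,195,140)).items():
    p=np.load(n+"0.npz")["p"];sub=p[b:e,a:c].astype(int)
    m=((sub.max(2)<55)&(sub[...,0]-sub[...,2]<10)).astype(np.uint8)
    if n=="top": m=((sub.max(2)<32)).astype(np.uint8)
    N,L,S,ct=cv2.connectedComponentsWithStats(m);i=1+S[1:,4].argmax()
    C[n]=ct[i]+[a,b];print(n,S[i],C[n])
x,r=tri([ray(cam(n),C[n]) for n in C]);print("slim cap mid",x,r)
# wide
C={}
for n,(a,b,c,e) in dict(top=(165,160,218,215),side=(215,148,246,172)).items():
    p=np.load(n+"0.npz")["p"];sub=p[b:e,a:c].astype(int)
    m=(sub.max(2)<32).astype(np.uint8)
    N,L,S,ct=cv2.connectedComponentsWithStats(m);i=1+S[1:,4].argmax()
    C[n]=ct[i]+[a,b];print(n,S[i],C[n])
x,r=tri([ray(cam(n),C[n]) for n in C]);print("wide",x,r)
# ports in top & side via white roof mask holes
for n in("top","side"):
    p=np.load(n+"0.npz")["p"];hsv=cv2.cvtColor(p,cv2.COLOR_RGB2HSV)
    v=hsv[...,2]; m=((v>(140 if n=="top" else 195))&(hsv[...,1]<70)).astype(np.uint8)
    N,L,S,ct=cv2.connectedComponentsWithStats(m)
    seed=(185,141) if n=="top" else (190,140)
    i=L[200,141] if n=="top" else L[142,205]
    mm=(L==i).astype(np.uint8);print(n,S[i])
    cs,h=cv2.findContours(mm,cv2.RETR_CCOMP,cv2.CHAIN_APPROX_NONE)
    for k,c in enumerate(cs):
        if len(c)>60:
            if h[0][k][3]>=0:
                e=cv2.fitEllipse(cv2.convexHull(c)); print("hole",e, onz(cam(n),e[0],.17))
            else:
                q=cv2.boxPoints(cv2.minAreaRect(c)); print("outer",q.round(1).tolist(),[onz(cam(n),z,.17)[:2].round(4).tolist() for z in q])
# tray: bright floor in top and side
for n,s in(("top",(365,220)),("side",(325,295))):
    p=np.load(n+"0.npz")["p"].copy();mask=np.zeros((386,514),np.uint8)
    cv2.floodFill(cv2.medianBlur(p,3),mask,s,0,(18,)*3,(18,)*3,4|cv2.FLOODFILL_MASK_ONLY|cv2.FLOODFILL_FIXED_RANGE|(255<<8))
    m=mask[1:-1,1:-1];c=max(cv2.findContours(m,cv2.RETR_EXTERNAL,2)[0],key=cv2.contourArea)
    q=cv2.approxPolyDP(cv2.convexHull(c),6,True)[:,0];print(n,q.tolist(),[onz(cam(n),z,.004)[:2].round(4).tolist() for z in q])
E
```

```text
top [  8   9  17  16 209] [ 95.99521531 191.58851675]
side [ 1  4 11  9 82] [186.30487805 123.        ]
slim cap mid [0.55970544 0.28568702 0.15636681] [np.float64(0.0012544960687231954), np.float64(0.0012544960687234017)]
top [ 13  17  26  25 503] [190.44333996 189.07355865]Traceback (most recent call last):
  File "<stdin>", line 15, in <module>
ValueError: attempt to get argmax of an empty sequence
```

```bash
python3 - <<'E'
from h import *
for n in("top","side"):
    p=np.load(n+"0.npz")["p"];hsv=cv2.cvtColor(p,cv2.COLOR_RGB2HSV)
    v=hsv[...,2]; m=((v>(140 if n=="top" else 195))&(hsv[...,1]<70)).astype(np.uint8)
    N,L,S,ct=cv2.connectedComponentsWithStats(m)
    i=L[200,141] if n=="top" else L[142,205]
    mm=(L==i).astype(np.uint8);print(n,i,S[i])
    cs,h=cv2.findContours(mm,cv2.RETR_CCOMP,cv2.CHAIN_APPROX_NONE)
    for k,c in enumerate(cs):
        if len(c)>60:
            if h[0][k][3]>=0:
                e=cv2.fitEllipse(cv2.convexHull(c)); print("hole",e, onz(cam(n),e[0],.17))
            else:
                q=cv2.boxPoints(cv2.minAreaRect(c)); print("outer",q.round(1).tolist(),[onz(cam(n),z,.17)[:2].round(4).tolist() for z in q])
for n,s in(("top",(365,220)),("side",(325,295))):
    p=np.load(n+"0.npz")["p"].copy();mask=np.zeros((386,514),np.uint8)
    cv2.floodFill(cv2.medianBlur(p,3),mask,s,0,(18,)*3,(18,)*3,4|cv2.FLOODFILL_MASK_ONLY|cv2.FLOODFILL_FIXED_RANGE|(255<<8))
    m=mask[1:-1,1:-1];c=max(cv2.findContours(m,cv2.RETR_EXTERNAL,2)[0],key=cv2.contourArea)
    q=cv2.boxPoints(cv2.minAreaRect(c));q2=cv2.approxPolyDP(cv2.convexHull(c),6,True)[:,0]
    print(n,q2.tolist(),[onz(cam(n),z,.004)[:2].round(4).tolist() for z in q2])
E
```

```text
top 30 [   41   133   201   110 10679]
outer [[36.400001525878906, 141.10000610351562], [236.60000610351562, 132.0], [241.1999969482422, 232.89999389648438], [41.0, 242.0]] [[0.6667, 0.3966], [0.6526, 0.0029], [0.4526, 0.0099], [0.4672, 0.3873]]
hole ((93.72534942626953, 188.60311889648438), (75.828857421875, 80.9091796875), 56.060691833496094) [0.56185815 0.2863961  0.17      ]
hole ((187.02090454101562, 184.27159118652344), (76.6675033569336, 79.06908416748047), 69.04684448242188) [0.55535432 0.10678092 0.17      ]
side 53 [205 138   5   5   5]
top [[386, 176], [399, 244], [344, 252], [332, 184]] [[0.5733, -0.3306], [0.4164, -0.3378], [0.4091, -0.2131], [0.5651, -0.2046]]
side [[326, 258], [374, 289], [334, 334], [285, 298]] [[0.5669, -0.2035], [0.573, -0.3346], [0.4245, -0.3398], [0.418, -0.2092]]
```

Slim jar axis is about (0.559, 0.286) with its cap near z 0.156, as expected. The +y port centre is (0.562, 0.286), the port spacing comes out at 180 mm (correct), and the tray middle is about (0.493, -0.272). Next I move over the port.

>>> {"api": "apply_moves", "payload": {
  "series": [
    [[-1,-0.22,-0.1,0,0,0,0.7],[-1,-0.22,-0.1,0,0,0,0.7],[-1,-0.22,-0.1,0,0,0,0.7],[-1,-0.22,-0.1,0,0,0,0.7],[-1,-0.22,-0.1,0,0,0,0.7]]
  ]
}}

```text
time_s: 0.72
position: [0.2334, 0.4548, 0.2642]
tool_rot: [-3.136, -0.001, 2.87]
contact_force: [-1.1, -0.2, 0.1]
opening: 0.0597
```

>>> {"api": "apply_moves", "payload": {
  "series": [
    [[-1,-0.22,-0.1,0,0,0,0.7],[-1,-0.22,-0.1,0,0,0,0.7],[-1,-0.22,-0.1,0,0,0,0.7],[-1,-0.22,-0.1,0,0,0,0.7],[-1,-0.22,-0.1,0,0,0,0.7]]
  ]
}}

```text
time_s: 1.35
position: [0.326, 0.4041, 0.2728]
tool_rot: [-3.133, -0.003, 2.87]
contact_force: [-0.2, 0.8, 0.5]
opening: 0.0595
```

>>> {"api": "apply_moves", "payload": {
  "series": [
    [[-1,-0.22,-0.1,0,0,0,0.7],[-1,-0.22,-0.1,0,0,0,0.7],[-1,-0.22,-0.1,0,0,0,0.7],[-1,-0.22,-0.1,0,0,0,0.7],[-1,-0.22,-0.1,0,0,0,0.7]]
  ]
}}

```text
time_s: 1.98
position: [0.4207, 0.3532, 0.2822]
tool_rot: [-3.132, -0.004, 2.87]
contact_force: [0.4, 0.4, 0.0]
opening: 0.0598
```

```bash
python3 - <<'E'
from h import *
s=env.read_state();p,d=env.read_camera("wrist")
print(s["position"],s["tool_rot"],s["joints"])
cv2.imwrite("pics/w1.png",p[:,:,::-1]);np.savez("w1.npz",p=p,d=d,pos=s["position"],rot=s["tool_rot"])
print(proj(cam("wrist",s),[.558,.285,.16]))
E
```

```text
[0.42068099 0.35323169 0.28223605] [-3.13175748 -0.00432391  2.86981331] [ 0.56720278  0.33345372 -0.02443512  1.22311379 -0.0033553   0.83897798]
[229.78016201 330.80078913]
```

View pics/w1.png

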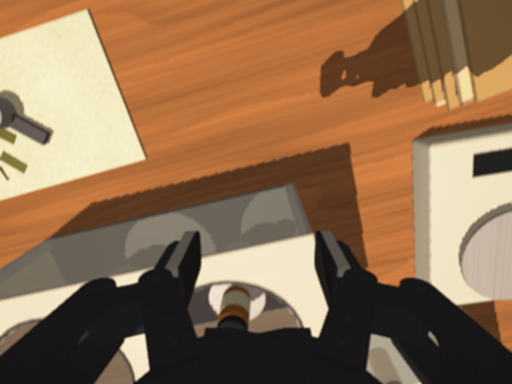

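Wrist view: between the fingers, the jar stands on its pedestal at about (233,315), seen in the port. The prediction agrees. I continue.

>>> {"api": "apply_moves", "payload": {
  "series": [
    [[-1,-0.2,0,0,0,0,0.7],[-1,-0.2,0,0,0,0,0.7],[-1,-0.2,0,0,0,0,0.7],[-1,-0.2,0,0,0,0,0.7],[-1,-0.2,0,0,0,0,0.7]]
  ]
}}

```text
time_s: 2.65
position: [0.5199, 0.3028, 0.2821]
tool_rot: [-3.132, -0.003, 2.869]
contact_force: [-0.6, -0.2, 0.9]
opening: 0.0601
```

>>> {"api": "apply_moves", "payload": {
  "series": [
    [[-1,-0.2,0,0,0,0,0.7],[-1,-0.2,0,0,0,0,0.7],[-0.5,-0.2,0,0,0,0,0.7],[0,0,0,0,0,0,0.7],[0,0,0,0,0,0,0.7]]
  ]
}}

```text
time_s: 3.28
position: [0.5689, 0.2749, 0.2812]
tool_rot: [-3.131, -0.004, 2.867]
contact_force: [0.7, -0.4, 0.1]
opening: 0.0598
```

```bash
python3 - <<'E'
from h import *
s=env.read_state();p,d=env.read_camera("wrist")
print(s["position"],s["tool_rot"],s["joints"])
cv2.imwrite("pics/w2.png",p[:,:,::-1]);np.savez("w2.npz",p=p,d=d,pos=s["position"],rot=s["tool_rot"])
print(proj(cam("wrist",s),[.558,.285,.16]))
for n in("side","top"):
    q,_=env.read_camera(n);cv2.imwrite(f"pics/{n}2.png",q[:,:,::-1])
E
```

```text
[0.56893387 0.2748974  0.28124756] [-3.13135775 -0.00395776  2.8674063 ] [ 0.33738009  0.49974245  0.22830238  1.30847306 -0.00610749  0.61157404]
[266.49314401 174.37181145]
```

View pics/w2.png

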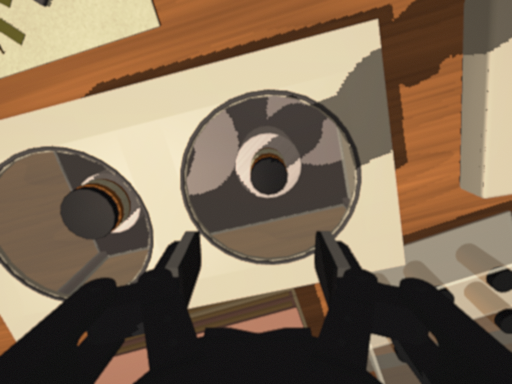

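View pics/side2.png

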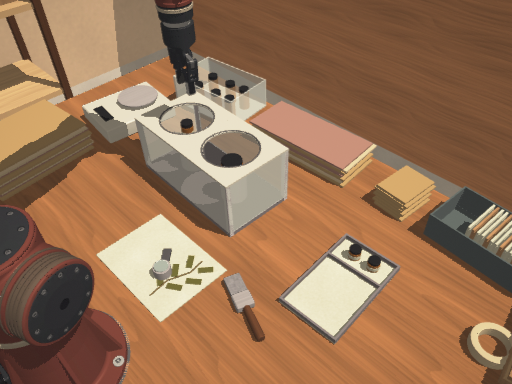

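The wrist view shows the slim cap at about (268,174), inside its port. The wide jar is at (90,213). I refine both by triangulation.

```bash
python3 - <<'E'
from h import *
f=np.load("w2.npz");p=f["p"].astype(int);d=f["d"];KT=cam("wrist",dict(position=f["pos"],tool_rot=f["rot"]))
def cap(a,b,c,e,t):
    sub=p[b:e,a:c];m=((sub.max(2)<t)&(sub[...,0]-sub[...,2]<12)).astype(np.uint8)
    N,L,S,ct=cv2.connectedComponentsWithStats(m);i=1+S[1:,4].argmax();print(S[i])
    return ct[i]+[a,b]
sl=cap(245,150,292,200,50);wi=cap(50,175,125,245,50)
print(sl,wi,d[174,268],d[213,88])
print("slim z.155",onz(KT,sl,.155),"depth",deproj(KT,268,174,d[174,268]))
T=cam("top")
print("slim tri",tri([ray(KT,sl),ray(T,(96,191.6)),ray(cam("side"),(186.3,123))]))
print("wide tri",tri([ray(KT,wi),ray(T,(190.44,189.07))]))
# pedestal top depth & port
print("ped",deproj(KT,243,165,d[165,243]),deproj(KT,292,185,d[185,292]))
m=cv2.inRange(f["p"],(150,145,120),(255,255,255))
# port: radial ray search from centre to first bright rim
pts=[]
for a in np.arange(0,2*np.pi,.05):
    for r in range(76,100):
        u,v=int(270+r*np.cos(a)),int(177+r*np.sin(a))
        if p[v,u].min()>125 and p[v,u].max()-p[v,u].min()<70: pts.append((u,v));break
e=cv2.fitEllipse(np.array(pts,np.float32));print(e,"port",onz(KT,e[0],.17))
# tray middle tri
a=np.mean([[386,176],[399,244],[344,252],[332,184]],0)
b=np.mean([[326,258],[374,289],[334,334],[285,298]],0)
print("tray",tri([ray(T,a),ray(cam("side"),b)]))
E
```

```text
[  7   8  34  36 945]
[ 29  13  39  41 215]
[268.94391534 175.3047619 ] [105.58139535 201.89767442] 0.24655166 0.28359848
slim z.155 [0.56061371 0.28659462 0.155     ] depth [0.55803132 0.28631537 0.15998965]
slim tri (array([0.56016404, 0.28633345, 0.15565104]), [np.float64(0.00039958015824395854), np.float64(0.0013873922205210104), np.float64(0.0012285428991772212)])
wide tri (array([0.55656171, 0.10765535, 0.10647637]), [np.float64(0.0021297770869605596), np.float64(0.002129777086960554)])
ped [0.55645571 0.26105862 0.10007849] [0.59132896 0.30543346 0.10064715]
((271.7926940917969, 178.11785888671875), (167.96315002441406, 178.79095458984375), 14.18453311920166) port [0.55971573 0.28880899 0.17      ]
tray (array([ 0.49145544, -0.27283624,  0.00344713]), [np.float64(0.0018797468422383987), np.float64(0.0018797468422382998)])
```

>>> {"api": "apply_moves", "payload": {
  "series": [
    [[0.3,0.22,0,0.0017,0,0,0.7],[0.29,0.21,0,0,0,0,0.7],[0,0,0.5,0,0,0,0.7],[0,0,0.5,0,0,0,0.7],[0,0,0,0,0,0,0.7]]
  ]
}}

```text
time_s: 4.05
position: [0.5577, 0.288, 0.2597]
tool_rot: [-3.12, -0.004, 2.87]
contact_force: [0.7, -0.7, 0.2]
opening: 0.0598
```

>>> {"api": "apply_moves", "payload": {
  "series": [
    [[-0.13,-0.05,0,-0.0035,-0.0006,0,0.7],[0,0,0.6,0,0,0,0.7],[0,0,0.6,0,0,0,0.7],[0,0,0,0,0,0,0.7],[0,0,0,0,0,0,0.7]]
  ]
}}

```text
time_s: 4.68
position: [0.5603, 0.2856, 0.2338]
tool_rot: [3.14, -0.0, 2.869]
contact_force: [0.3, -0.1, 0.3]
opening: 0.0596
```

```bash
python3 - <<'E'
from h import *
s=env.read_state();p,d=env.read_camera("wrist")
print(s["position"],s["tool_rot"])
cv2.imwrite("pics/w3.png",p[:,:,::-1])
KT=cam("wrist",s);print(proj(KT,[.560,.2863,.16]),proj(KT,[.560,.2863,.13]))
Rm=R.from_euler('xyz',s["tool_rot"]).as_matrix();print("to grasp",Rm.T@(np.array([.56,.2863,.141])-s["position"])/.02)
sub=p.astype(int)[60:200,210:320];m=((sub.max(2)<50)&(sub[...,0]-sub[...,2]<12)).astype(np.uint8)
N,L,S,ct=cv2.connectedComponentsWithStats(m);i=1+S[1:,4].argmax();c=ct[i]+[210,60];print(S[i],c,onz(KT,c,.155))
E
```

```text
[0.56031148 0.28555653 0.23381041] [ 3.14003548e+00 -3.38713199e-04  2.86884491e+00]
[257.71059196 207.99065091] [257.6116952  194.60972476]
to grasp [0.02344015 0.02437773 4.64057247]
[ 28 125  40  15 445] [257.84044944 193.27640449] [0.55109385 0.28889336 0.155     ]
```

View pics/w3.png

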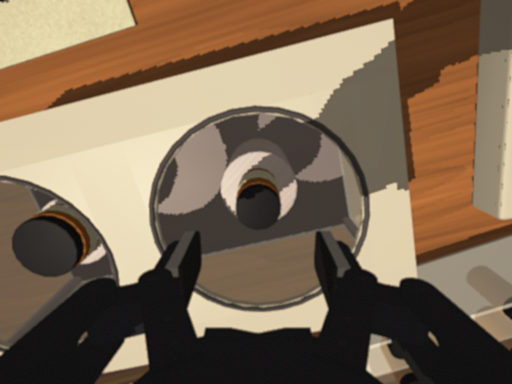

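The cap is centred at (258,207), within 1 px of the prediction, so I descend.

>>> {"api": "apply_moves", "payload": {
  "series": [
    [[0.02,0.02,0.9,0,0,0,0.7],[0,0,0.9,0,0,0,0.7],[0,0,0.7,0,0,0,0.7],[0,0,0.4,0,0,0,0.7],[0,0,0,0,0,0,0.7]]
  ]
}}

```text
time_s: 5.35
position: [0.5612, 0.2869, 0.1757]
tool_rot: [3.138, 0.002, 2.869]
contact_force: [0.7, -0.0, 0.4]
opening: 0.0597
```

>>> {"api": "apply_moves", "payload": {
  "series": [
    [[0.05,-0.04,0.6,0.0005,0.0003,0,0.7],[0,0,0.6,0,0,0,0.7],[0,0,0.5,0,0,0,0.7],[0,0,0,0,0,0,0.7],[0,0,0,0,0,0,0.7]]
  ]
}}

```text
time_s: 5.98
position: [0.5604, 0.2866, 0.14]
tool_rot: [3.141, 0.001, 2.869]
contact_force: [1.0, -0.0, 0.6]
opening: 0.0597
```

```bash
python3 - <<'E'
from h import *
s=env.read_state();p,d=env.read_camera("wrist")
print(s["position"],s["tool_rot"],s["contact_force"])
cv2.imwrite("pics/w4.png",p[:,:,::-1])
E
```

```text
[0.56040298 0.28655221 0.13997708] [3.14099587e+00 1.03014366e-03 2.86930174e+00] [ 1.00188507 -0.0028045   0.62129005]
```

View pics/w4.png

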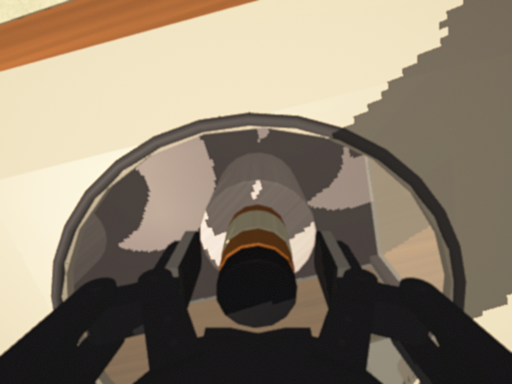

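The cap at (257,285) sits midway between the pads, so I close the gripper.

>>> {"api": "apply_moves", "payload": {
  "series": [
    [[0,0,0,0,0,0,0.3],[0,0,0,0,0,0,0],[0,0,0,0,0,0,0],[0,0,0,0,0,0,0],[0,0,0,0,0,0,0]]
  ]
}}

```text
time_s: 6.65
position: [0.5608, 0.2867, 0.1408]
tool_rot: [3.14, 0.002, 2.869]
contact_force: [-0.3, 0.3, -0.4]
opening: 0.033
```

The grip stopped at 33 mm, which means it is on the jar. I lift straight up.

>>> {"api": "apply_moves", "payload": {
  "series": [
    [[0,0,-0.3,0,0,0,0],[0,0,-0.6,0,0,0,0],[0,0,-0.8,0,0,0,0],[0,0,-0.8,0,0,0,0],[0,0,-0.8,0,0,0,0]]
  ]
}}

```text
time_s: 7.28
position: [0.5605, 0.2866, 0.2115]
tool_rot: [3.14, 0.002, 2.869]
contact_force: [-0.1, -0.1, -0.9]
opening: 0.0324
```

```bash
python3 - <<'E'
from h import *
s=env.read_state();p,d=env.read_camera("wrist")
print(s["position"],s["tool_rot"],s["contact_force"],s["opening"])
cv2.imwrite("pics/w5.png",p[:,:,::-1])
E
```

```text
[0.5604807  0.28661352 0.21148315] [3.14025630e+00 2.01321270e-03 2.86931184e+00] [-0.07054389 -0.08343534 -0.8584257 ] 0.032416132620808925
```

View pics/w5.png

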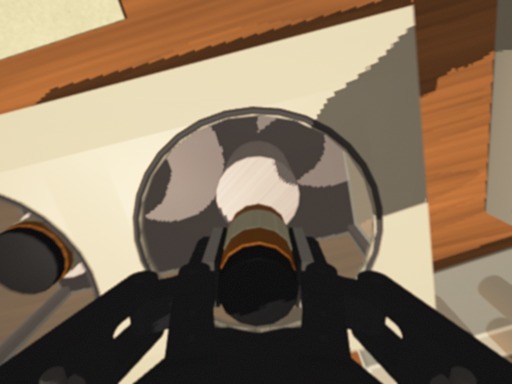

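The jar is held at (257,285) and the pedestal below it is empty. I raise it further, then traverse.

>>> {"api": "apply_moves", "payload": {
  "series": [
    [[0,0,-0.8,0,0,0,0],[0,0,-0.8,0,0,0,0],[0,0,-0.8,0,0,0,0],[0,0,-0.8,0,0,0,0],[-0.06,-0.4,-0.3,0,0,0,0]]
  ]
}}

```text
time_s: 7.95
position: [0.5604, 0.279, 0.2897]
tool_rot: [3.136, 0.008, 2.87]
contact_force: [0.1, 0.6, -0.1]
opening: 0.0324
```

>>> {"api": "apply_moves", "payload": {
  "series": [
    [[-0.12,-0.8,0,0,0,0,0],[-0.15,-1,0,0,0,0,0],[-0.15,-1,0,0,0,0,0],[-0.15,-1,0,0,0,0,0],[-0.15,-1,0,0,0,0,0]]
  ]
}}

```text
time_s: 8.57
position: [0.5468, 0.1751, 0.2881]
tool_rot: [3.137, 0.007, 2.869]
contact_force: [1.2, -0.5, -0.7]
opening: 0.0327
```

>>> {"api": "apply_moves", "payload": {
  "series": [
    [[-0.15,-1,0,0,0,0,0],[-0.15,-1,0,0,0,0,0],[-0.15,-1,0,0,0,0,0],[-0.15,-1,0,0,0,0,0],[-0.15,-1,0,0,0,0,0]]
  ]
}}

```text
time_s: 9.2
position: [0.533, 0.0671, 0.2878]
tool_rot: [3.137, 0.007, 2.868]
contact_force: [-0.0, -0.1, -1.1]
opening: 0.0325
```

>>> {"api": "apply_moves", "payload": {
  "series": [
    [[-0.15,-1,0,0,0,0,0],[-0.15,-1,0,0,0,0,0],[-0.15,-1,0,0,0,0,0],[-0.15,-1,0,0,0,0,0],[-0.15,-1,0,0,0,0,0]]
  ]
}}

```text
time_s: 9.82
position: [0.5184, -0.0403, 0.2876]
tool_rot: [3.137, 0.008, 2.868]
contact_force: [0.1, 0.2, -1.5]
opening: 0.0325
```

>>> {"api": "apply_moves", "payload": {
  "series": [
    [[-0.17,-1,0,0,0,0,0],[-0.17,-1,0,0,0,0,0],[-0.17,-1,0,0,0,0,0],[-0.17,-1,0,0,0,0,0],[-0.17,-1,0,0,0,0,0]]
  ]
}}

```text
time_s: 10.45
position: [0.5051, -0.1479, 0.2876]
tool_rot: [3.137, 0.009, 2.867]
contact_force: [-0.6, -0.5, -0.9]
opening: 0.0325
```

>>> {"api": "apply_moves", "payload": {
  "series": [
    [[-0.17,-1,0,0,0,0,0],[-0.17,-1,0,0,0,0,0],[-0.17,-1,0,0,0,0,0],[-0.17,-1,0,0,0,0,0],[-0.1,-0.6,0,0,0,0,0]]
  ]
}}

```text
time_s: 11.08
position: [0.4921, -0.2473, 0.2874]
tool_rot: [3.138, 0.01, 2.865]
contact_force: [0.4, 0.0, -0.6]
opening: 0.0327
```

>>> {"api": "apply_moves", "payload": {
  "series": [
    [[0,0,0.4,0,0,0,0],[0,0,0.8,0,0,0,0],[0,0,0.8,0,0,0,0],[0,0,0.8,0,0,0,0],[0,0,0.3,0,0,0,0]]
  ]
}}

```text
time_s: 11.7
position: [0.4924, -0.2457, 0.2219]
tool_rot: [3.136, 0.009, 2.866]
contact_force: [-0.4, 0.4, -0.4]
opening: 0.0324
```

```bash
cat > look.py <<'E'
import sys
from h import *
k=sys.argv[1]
s=env.read_state();print(s["time_s"],s["position"],s["tool_rot"],s["contact_force"],s["opening"])
im=[]
for n in("wrist","side","top"):
    p,d=env.read_camera(n);np.savez(f"{n}{k}.npz",p=p,d=d,pos=s["position"],rot=s["tool_rot"]);im.append(p[:,:,::-1])
im[1]=cv2.resize(im[1][200:350,250:430],(360,300));im[2]=cv2.resize(im[2][110:270,300:440],(263,300))
c=np.zeros((600,800,3),np.uint8);c[:300,:400]=cv2.resize(im[0],(400,300));c[300:,:360]=im[1];c[300:,400:663]=im[2]
cv2.imwrite(f"pics/l{k}.png",c)
Rm=R.from_euler('xyz',s["tool_rot"]).as_matrix();print("to tray, units",Rm.T@(np.array([.4925,-.2725,.045])-s["position"])/.02)
E
python3 look.py 6
```

```text
11.7 [ 0.49240295 -0.24569746  0.22191648] [3.13600579 0.00869581 2.86593486] [-0.40603221  0.36588178 -0.36591992] 0.03236413182539934
to tray, units [-0.29249056 -1.33762791  8.8413669 ]
```

View pics/l6.png

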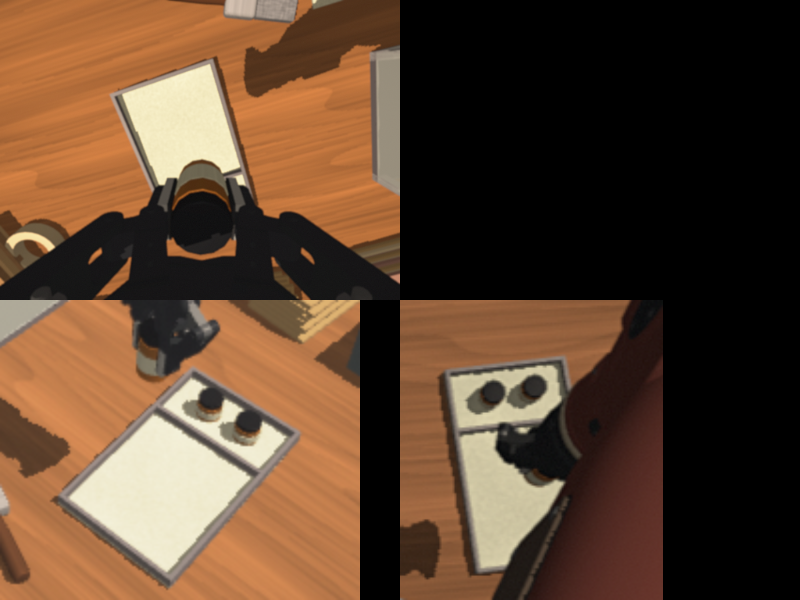

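Jar held; the tray's empty part is clear in all views. Now I correct laterally, level the tool and descend.

>>> {"api": "apply_moves", "payload": {
  "series": [
    [[-0.15,-0.7,0,0.0009,0.0012,0,0],[-0.15,-0.6,0,0,0,0,0],[0,0,0.8,0,0,0,0],[0,0,0.8,0,0,0,0],[0,0,0.8,0,0,0,0]]
  ]
}}

```text
time_s: 12.48
position: [0.4927, -0.2769, 0.1743]
tool_rot: [-3.139, 0.006, 2.864]
contact_force: [0.1, -0.3, -0.9]
opening: 0.0327
```

>>> {"api": "apply_moves", "payload": {
  "series": [
    [[0,0,0.8,0,0,0,0],[0,0,0.8,0,0,0,0],[0,0,0.8,0,0,0,0],[0,0,0.6,0,0,0,0],[0,0,0.2,0,0,0,0]]
  ]
}}

```text
time_s: 13.1
position: [0.4905, -0.2759, 0.1029]
tool_rot: [-3.142, 0.001, 2.863]
contact_force: [0.4, -0.0, -1.1]
opening: 0.0325
```

```bash
python3 look.py 7
```

```text
13.1 [ 0.49048706 -0.27588816  0.10289235] [-3.14153588e+00  1.17888368e-03  2.86295147e+00] [ 0.41656588 -0.01968089 -1.07310926] 0.03251521062964901
to tray, units [-0.04675724  0.19072114  2.89466392]
```

View pics/l7.png

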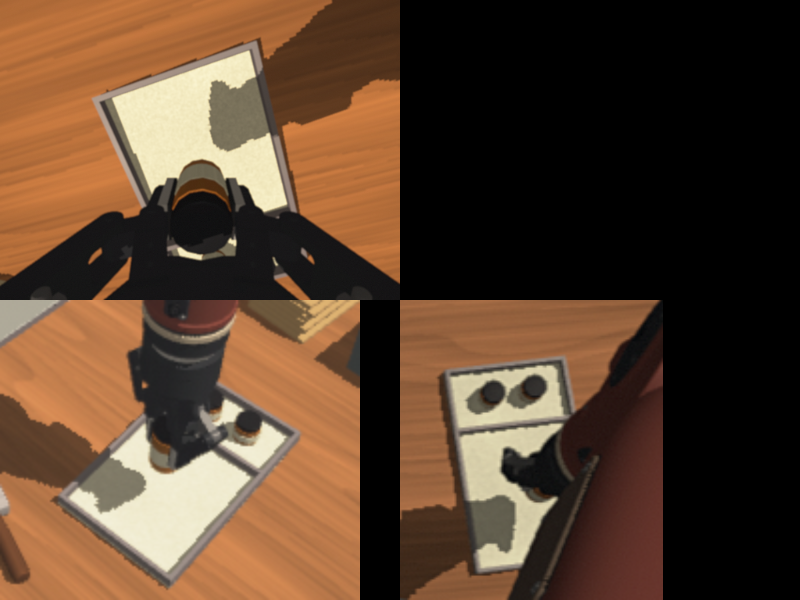

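>>> {"api": "apply_moves", "payload": {
  "series": [
    [[0,0.2,0.6,0,0,0,0],[0,0,0.7,0,0,0,0],[0,0,0.6,0,0,0,0],[0,0,0.4,0,0,0,0],[0,0,0.1,0,0,0,0]]
  ]
}}

```text
time_s: 13.88
position: [0.4929, -0.2724, 0.0533]
tool_rot: [-3.141, 0.004, 2.863]
contact_force: [-0.7, -0.1, -0.5]
opening: 0.0328
```

Slow steps until contact, expected at TCP z of about 0.045.

>>> {"api": "apply_moves", "payload": {
  "series": [
    [[0,0,0.1,0,0.0003,0,0],[0,0,0.1,0,0,0,0],[0,0,0.1,0,0,0,0],[0,0,0.05,0,0,0,0],[0,0,0,0,0,0,0]]
  ]
}}

```text
time_s: 14.5
position: [0.4934, -0.2729, 0.0465]
tool_rot: [-3.14, 0.003, 2.863]
contact_force: [-0.5, -0.9, 0.3]
opening: 0.0324
```

>>> {"api": "apply_moves", "payload": {
  "series": [
    [[0,0,0.04,0,0,0,0],[0,0,0.04,0,0,0,0],[0,0,0,0,0,0,0],[0,0,0,0,0,0,0],[0,0,0,0,0,0,0]]
  ]
}}

```text
time_s: 15.12
position: [0.4935, -0.273, 0.045]
tool_rot: [-3.14, 0.003, 2.863]
contact_force: [-0.7, -0.4, -1.4]
opening: 0.0325
```

```bash
python3 look.py 8; python3 -c "
import cv2;from h import *
p=np.load('side8.npz')['p'][230:330,290:390,::-1];cv2.imwrite('pics/s8.png',cv2.resize(p,(600,600),interpolation=cv2.INTER_CUBIC))"
```

```text
15.125 [ 0.49353543 -0.27296048  0.04502552] [-3.13993279  0.00341584  2.8632438 ] [-0.6532956  -0.37997647 -1.38701644] 0.03245787008610802
to tray, units [0.05610934 0.00791426 0.00107134]
```

View pics/s8.png

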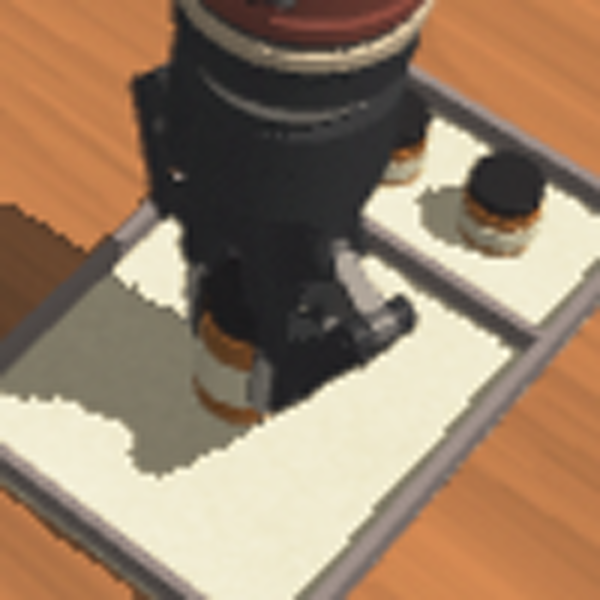

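The jar is upright just at the floor, but the force still shows its weight. I feel further down in small steps.

>>> {"api": "apply_moves", "payload": {
  "series": [
    [[0,0,0.05,0,0,0,0],[0,0,0.05,0,0,0,0],[0,0,0,0,0,0,0],[0,0,0,0,0,0,0],[0,0,0,0,0,0,0]]
  ]
}}

```text
time_s: 15.9
position: [0.4938, -0.2731, 0.0448]
tool_rot: [-3.14, 0.005, 2.863]
contact_force: [-0.2, -0.5, 0.1]
opening: 0.0325
```

>>> {"api": "apply_moves", "payload": {
  "series": [
    [[0,0,0.06,0,0,0,0],[0,0,0.06,0,0,0,0],[0,0,0,0,0,0,0],[0,0,0,0,0,0,0],[0,0,0,0,0,0,0]]
  ]
}}

```text
time_s: 16.52
position: [0.494, -0.2732, 0.0447]
tool_rot: [-3.139, 0.006, 2.863]
contact_force: [-0.3, -0.2, 3.2]
opening: 0.0327
```

Contact: 3 N upward and z no longer falling. I release, opening gently to about 60 mm.

>>> {"api": "apply_moves", "payload": {
  "series": [
    [[0,0,0,0,0,0,0.42],[0,0,0,0,0,0,0.5],[0,0,0,0,0,0,0.6],[0,0,0,0,0,0,0.7],[0,0,0,0,0,0,0.7]]
  ]
}}

```text
time_s: 17.15
position: [0.494, -0.2733, 0.0443]
tool_rot: [-3.139, 0.005, 2.863]
contact_force: [0.4, 0.3, 0.2]
opening: 0.0599
```

```bash
python3 look.py 9
```

```text
17.15 [ 0.49398433 -0.27327222  0.0443474 ] [-3.13921953  0.00523517  2.86332482] [0.40676174 0.34847213 0.24057755] 0.05986216058697274
to tray, units [ 0.08179598  0.0166608  -0.0330981 ]
```

View pics/l9.png

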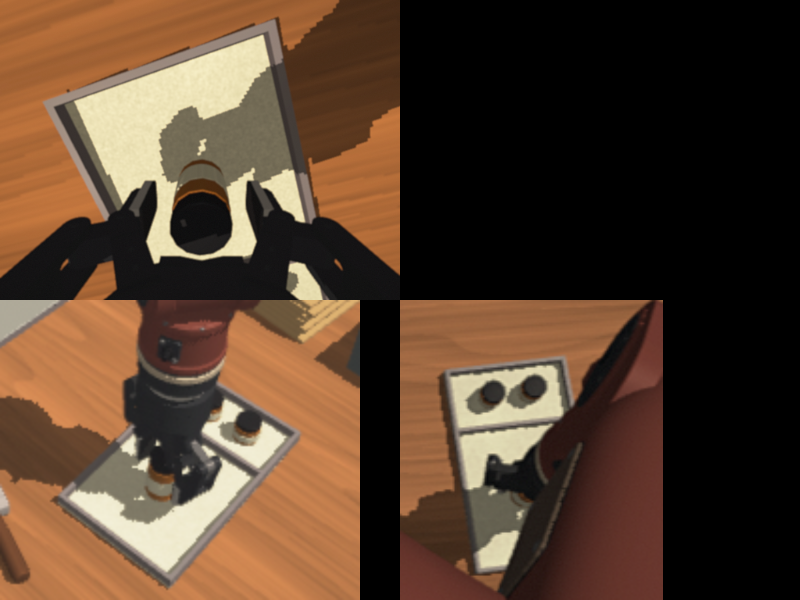

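The jar stands free between the open pads, so I retreat straight up.

>>> {"api": "apply_moves", "payload": {
  "series": [
    [[0,0,-0.3,0,0,0,0.7],[0,0,-0.6,0,0,0,0.7],[0,0,-0.8,0,0,0,0.7],[0,0,-0.8,0,0,0,0.7],[0,0,-0.8,0,0,0,0.7]]
  ]
}}

```text
time_s: 17.92
position: [0.4937, -0.273, 0.1151]
tool_rot: [-3.139, 0.005, 2.863]
contact_force: [-0.7, -0.1, 0.1]
opening: 0.0598
```

>>> {"api": "apply_moves", "payload": {
  "series": [
    [[0,0,-0.8,0,0,0,0.7],[0,0,-0.8,0,0,0,0.7],[0,0,-0.8,0,0,0,0.7],[0,0,-0.8,0,0,0,0.7],[0,0,-0.3,0,0,0,0.7]]
  ]
}}

```text
time_s: 18.55
position: [0.4944, -0.2734, 0.1948]
tool_rot: [-3.137, 0.012, 2.863]
contact_force: [1.0, 0.2, 0.1]
opening: 0.0599
```

>>> {"api": "apply_moves", "payload": {
  "series": [
    [[0.8,0,-0.5,0,0,0,0.7],[0.8,0,-0.5,0,0,0,0.7],[0.8,0,0,0,0,0,0.7],[0,0,0,0,0,0,0.7],[0,0,0,0,0,0,0.7]]
  ]
}}

```text
time_s: 19.18
position: [0.4463, -0.2596, 0.217]
tool_rot: [-3.136, 0.015, 2.863]
contact_force: [0.1, 0.1, 0.1]
opening: 0.0598
```

```bash
python3 look.py 10;python3 - <<'E'
from h import *
f=np.load("side10.npz");p=f["p"];a=cv2.resize(p[80:350,120:420,::-1],(660,594),interpolation=cv2.INTER_CUBIC);cv2.imwrite("pics/s10.png",a)
E
```

```text
19.175 [ 0.44631373 -0.25961265  0.21697045] [-3.13578365  0.01457203  2.86334744] [0.11933664 0.12923484 0.11651934] 0.05981988152876025
to tray, units [-2.27193444  0.0648576   8.63231334]
```

View pics/l10.png

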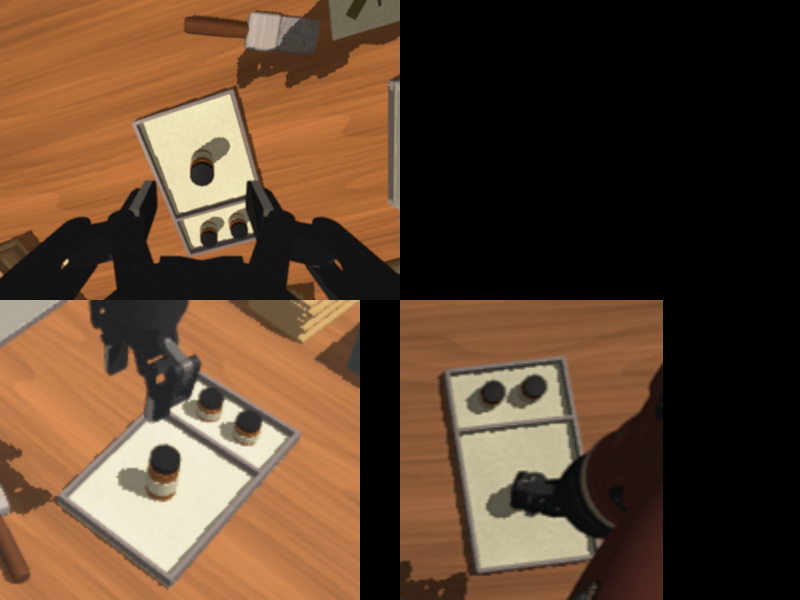

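View pics/s10.png

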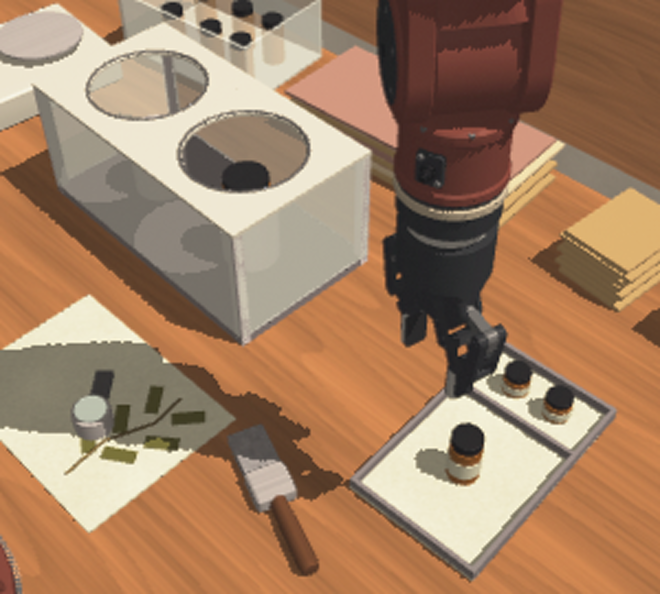

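The slim jar stands upright mid-tray, the wide jar is still in its port at (245,175) in the crop, and the gripper is clear. I take one numeric check, then hand in.

```bash
python3 - <<'E'
from h import *
f=np.load("wrist10.npz");KT=cam("wrist",dict(position=f["pos"],tool_rot=f["rot"]))
C=[]
for n,(a,b,c,e) in dict(wrist=(240,190,280,245),side=(320,265,345,290)).items():
    sub=np.load(n+"10.npz")["p"][b:e,a:c].astype(int)
    m=((sub.max(2)<60)&(sub[...,0]-sub[...,2]<12)).astype(np.uint8)
    N,L,S,ct=cv2.connectedComponentsWithStats(m);i=1+S[1:,4].argmax();print(n,S[i],ct[i]+[a,b]);C.append(ct[i]+[a,b])
print("cap mid",tri([ray(KT,C[0]),ray(cam("side"),C[1])]))
print(env.finish_job())
E
```

```text
wrist [  4  18  29  29 664] [258.27560241 221.94277108]
side [  5   8  15  14 161] [332.27329193 279.44720497]
cap mid (array([ 0.4947699 , -0.27314025,  0.05792263]), [np.float64(7.108845862374022e-05), np.float64(7.108845862376475e-05)])
the job is handed in; nothing more can be done
None
```

I lifted the slim jar straight up through its port and set it down upright in the large empty part of the tray. I then let go, backed off and handed the job in at about 19 s. No verdict was reported.

- **Slim jar:** the last triangulation puts its cap at (0.495, -0.273, 0.058). That is about 2–3 mm from the tray middle I measured, (0.4925, -0.2725), and the height fits a 60 mm jar standing on the tray floor.
- **Set-down:** I felt for the floor in small steps and stopped at about 3 N of contact before opening the gripper.
- **Wide jar and surroundings:** the last side view shows the wide jar still in its own port and the two small jars standing in the tray. The gripper is well clear of everything.
- **Disagreements:**
  - A numeric fix on the wide jar failed because its cap mask was only partial, so I judged that jar by eye.
  - One tilt correction went the wrong way while above the box, before descending; I put it right straight away.

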